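# Fit a sanding drum over its drive dog

### The job

Take the middle-sized of the three sanding drums off its rack peg and fit it on the sander's spindle: slide it down the shaft, turn it under light pressure until the notch in its underside finds the drive dog, then seat it fully home, flat on the flange, and let go. Do not force it down on the dog or drop it, and leave the other things on the bench where they are.

Things in the scene. Friction and masses are not known exactly. Their poses are not given: they have to be found in the camera images.
- drum: the drum to fit, middle-sized of three: an upright cylinder 51 mm in diameter, 76 mm high, brown abrasive sleeve on a black core, 0.15 to 0.31 kg; grip it across the sleeve at any angle. Bore 18.8 mm right through. Origin: centre of the underside, z up the axis; the notch is on its +x side. At the start its underside is 18 mm above the bench, with a rack peg standing 24 mm up into the bore
- notch (a point): the middle of the drum's only notch, at the rim, in the plane of the underside, 25 mm from the drum's axis along its +x; axes as the drum's. The notch is cut in the underside through the 11 mm aluminium drive plate, from the bore to the rim: 11 mm wide and 11 mm deep, parallel-sided
- sander: bench sander: grey cast plate 240 x 240 x 14 mm with a vertical spindle through its centre. Origin: centre of the plate's underside, on the spindle axis, at bench height; x and y along the plate's edges. On the plate a dust nozzle 100 mm wide stands 82 to 118 mm from the axis on the +y side, up to 59 mm above the bench, and a switch box 45 x 34 mm, 46 mm high, at the (-x, +y) corner
- seat (a point): the point on the spindle axis in the top face of the drive flange (48 mm in diameter), 22 mm above the bench, fixed to the sander, axes as the sander's: the drum's origin rests here when fully home. A drive dog, a block 8 mm wide and 8 mm high, stands on the flange beside the shaft and reaches 21.5 mm out from the axis; a drum whose notch is not over it rides on it, 8 mm above the seat
- spindle_end (a point): top end of the spindle on its axis, 90 mm above the seat; axes as the sander's (they do not turn with the spindle). Shaft 16 mm in diameter, last 10 mm tapered to 9 mm. The spindle has stopped with its dog within 0.95 rad either side of the sander's +x; the angle is not measured. The notch has 1.5 mm to spare each side of the dog. The motor holds the spindle; it slips round above 0.5 N m
- drum_small: bystander: a sanding drum 38 mm in diameter, 76 mm high, on a peg of the same rack; origin at the centre of its underside
- drum_large: bystander: a sanding drum 64 mm in diameter, 76 mm high, on a peg of the same rack; origin at the centre of its underside
- rack: fixed wooden drum rack, a board 90 x 270 x 18 mm with three upright pegs 13 mm in diameter and 24 mm high in a row along its y axis, 90 mm apart; origin at the centre of its underside. Which drum stands on which peg varies
- clamp_nut: bystander: round steel clamp nut, 34 mm in diameter, 16 mm high, lying on the sander's plate near its (-x, -y) corner
- grinder: bystander: air die grinder lying on the bench beyond the rack, about 275 mm long, 44 mm high; origin under its middle
- carved_grip: bystander: half-carved wooden pistol grip, about 170 x 90 x 36 mm, lying left of the sander
- sanding_block: bystander: cork sanding block 110 x 60 x 35 mm left of the sander; origin at the centre of its underside
- brush: bystander: bench brush lying on the bench beyond the sander
Not all that is in view belongs to the job. What is shaped like the drum but blue or orange is not meant.

How it is judged:
On the way:
1. the drum has been threaded onto the spindle shaft, upright, and is still above its seat (horizontal distance between drum and seat below 0.006 m and z of drum in the frame of seat between 0.004 and 0.08 m and angle between drum's own z axis and vertical below 0.12 rad), for 0.2 s.
At the end, for the whole second after the job is handed in: the drum sits fully home on the spindle, its underside within 2 mm of the flange, upright to within 0.04 rad, centred to within 4 mm, at rest and released; nothing else has been disturbed (z of drum in the frame of seat below 0.002 m and horizontal distance between drum and seat below 0.004 m and angle between drum's own z axis and vertical below 0.04 rad and linear speed of drum below 0.02 m/s and contact force between drum and the fingers below 0.1 N); the robot touches nothing.
It fails at once if the drum is forced or dropped onto the spindle, flange or dog (more than 60 N) (contact force between drum and sander above 60 N).
It fails at once if another thing is shifted by more than 20 mm (distance of any of drum_small, drum_large, clamp_nut, grinder, carved_grip, sanding_block, brush from where it was at the start of the episode above 0.02 m).
It also fails if it takes over 61 s, if anything falls off the work surface, if the arm or the gripper's body presses on something with over 40 N, if the wrist force passes 120 N, or if a joint passes its speed limit or range.

### The arm

A 6-joint arm with a two-finger parallel gripper is mounted at the origin on the work surface. World frame = base frame: x ahead of the robot, y to its left, z up, the work surface at z = 0. Lengths are in m, angles in rad, forces in N, time in s.
With the tool pointing down it reaches from about 0.275 to 0.775 m from the base axis. Payload 14.6 kg.
Tool frame: the origin (TCP) lies on the mounting face of the last link; the fingertips stand 173 mm ahead of it and the grasp point (between the pads) lies 155 mm ahead of it; z points along the fingers, y is the line along which they close (so a half turn about z gives the same grasp; the last joint's range is limited). The gripper opens to 85 mm and grips with 20 to 120 N. Pads are 22 mm wide; open, the fingers measure 114 mm over their backs; the gripper's body (76 mm by 85 mm) begins 54 mm behind the grasp point. The pads swing forward as they close: fully open they stand 13 mm farther back than shut.
Start: joints at [1.062, 0.263, -0.048, 1.259, 0, 1.415], TCP at [0.182, 0.492, 0.405] pointing down, gripper open.
Joint ranges: [-2.65, 2.65], [-0.89, 1.7], [-1.18, 1.37], [-2.13, 2.11], [-1.35, 1.29], [-3.14, 3.14]. Speed limits (rad/s): [1.89, 1.89, 2.57, 2.79, 3.14, 3.14].

### API

Orientations are given as a rotation vector (axis times angle).
In Python, from cell import telemetry, optics, finish_job gives the robot as it stands. The module is installed in compiled form; this text tells all that it offers.
- The arm moves only by the shell command python3 -m creep 'ROWS' [FORCE]. ROWS is JSON, a list of rows, each a list of 7 numbers: the turn, a rotation vector about the tool's x, y, z in degrees, then the shift along the tool's x, y, z in mm, then the opening, from 0 (shut) to 1 (fully open). A call has 1 to 8 rows; each row is the pose to reach, as a shift and turn from the pose commanded when the call began, along the tool's axes at that moment; what a row does not reach only later rows make up. A row lasts 1/12 s, in which the tool goes at most 41.7 mm and 7.16 degrees, less where a joint would pass 70% of its speed; a pose out of reach is approached as far as the arm can. A call with a gripper value outside its range is refused whole. The fingers move at their own pace and stop on an object; FORCE is the grip in N (left out, the last holds). Time passes only in rows, so rows that repeat a pose let the fingers close. It gives the time, the measured TCP pose, the force, the opening and the grip force at its end, in the units of the state.
- telemetry.read_state(): the state, without advancing time (a new reading comes with each control period).
- optics.capture(name): name is "side" or "top"; returns a dict with "frame" (420x560x3 uint8, red, green, blue), "mtx" (3x3 intrinsics, pixels), "origin" and "rotation" of the camera in the world. Camera axes: x right, y up, looking along -z (the intrinsics and any distortion apply to the point x, -y, -z); pixel columns grow to the right and rows downward; lengths in m; the calibration is good to about 2 mm. A picture is of the moment at which its call begins. There is no depth.
- finish_job(): hands the job in; it is judged then, once.
The state is a dict: "t": time; "joints": joint angles; "qd": joint speeds; "joint_efforts": joint torques, N m; "position": TCP position; "ee_rot": TCP orientation; "ft_force": force on the tool from outside, world axes, zero at the start; "wrist_torque": the same for the moment, N m; "grip_width": finger opening in m; "gripper_force": force on a finger pad.
Only numpy, scipy, OpenCV 4.12 (cv2) and the standard library are available. Lean on these libraries where they do the work, as an engineer would, in place of code of your own. Each camera call takes 0.05 s, during which the arm holds its last target. There are 200 camera calls.

## Working session

There is one attempt and no reset: what is moved stays moved. The work goes in short steps, Python scripts to look and compute and a shell command to move; the robot and the scene stay as the last step left them, time stands still between calls to the robot, and variables do not carry over. Pictures are saved under pics/ and viewed, at most 10 in all, crops included, and the job is handed in when it is done.

```bash
mkdir -p pics; cat > h.py <<'E'
import numpy as np, cv2
from cell import telemetry, optics
from scipy.spatial.transform import Rotation as R
def grab(n,f=None):
    c=optics.capture(n)
    if f: cv2.imwrite('pics/'+f,c['frame'][:,:,::-1])
    return c
def rot(c):
    r=np.array(c['rotation']); return r if r.shape==(3,3) else R.from_rotvec(r).as_matrix()
def ray(c,u,v):
    k=np.array(c['mtx']); d=np.array([(u-k[0,2])/k[0,0],-(v-k[1,2])/k[1,1],-1.])
    return np.array(c['origin']),rot(c)@d
def onz(c,u,v,z):
    o,d=ray(c,u,v); return o+d*(z-o[2])/d[2]
def proj(c,p):
    k=np.array(c['mtx']); q=rot(c).T@(np.array(p)-np.array(c['origin'])); q=np.array([q[0],-q[1],-q[2]]); q=k@q; return q[:2]/q[2]
E
python3 - <<'E'
from h import *
a=grab('top','top0.png');b=grab('side','side0.png')
for c in(a,b): print({k:v for k,v in c.items() if k!='frame'})
print(telemetry.read_state())
E
```

```text
{'mtx': array([[385.56652743,   0.        , 275.00154747],
       [  0.        , 385.56652743, 210.63331023],
       [  0.        ,   0.        ,   1.        ]]), 'origin': array([0.51565327, 0.0133152 , 1.06404473]), 'rotation': array([ 0.02430579, -0.04066832, -1.57033083])}
{'mtx': array([[447.10670587,   0.        , 283.85669831],
       [  0.        , 447.10670587, 212.88433094],
       [  0.        ,   0.        ,   1.        ]]), 'origin': array([ 0.49834877, -0.93479582,  0.68001809]), 'rotation': array([ 1.01760818, -0.04874285, -0.09151249])}
{'t': 0.1, 'joints': array([ 1.06169743e+00,  2.63496326e-01, -4.88503645e-02,  1.25944314e+00,
       -1.70450488e-05,  1.41550293e+00]), 'qd': array([-0.00160901, -0.00093836,  0.00161233, -0.00039905, -0.0002682 ,
        0.00053815]), 'joint_efforts': array([ 2.49984347e-03, -6.38578033e+01,  3.85063970e+01,  9.92915098e-03,
       -1.54416239e-04, -1.06898511e-06]), 'position': array([0.1818592 , 0.49240718, 0.40427059]), 'ee_rot': array([-5.52807963e-01, -3.09225988e+00,  1.48385603e-03]), 'ft_force': array([ 0.42964169, -0.10009401,  0.01892275]), 'wrist_torque': array([-0.02819564,  0.01765421,  0.01577748]), 'gripper_force': 0.0, 'grip_width': 0.08511449318179987}
```

View pics/top0.png

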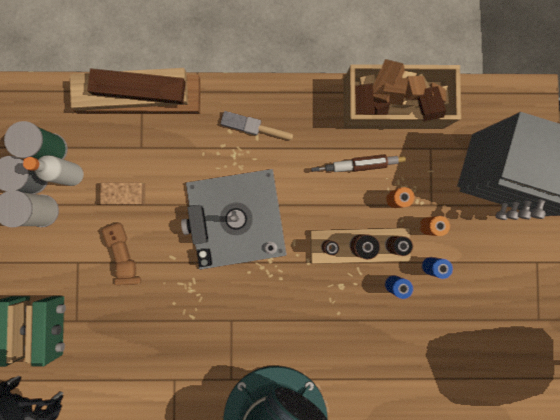

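View pics/side0.png

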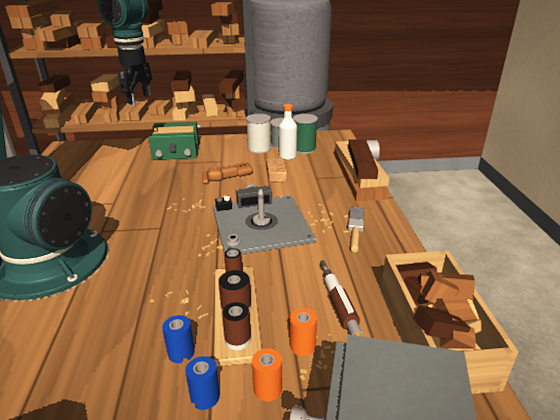

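Candidates: brown drums at top-view pixels (332,248), (367,246) and (400,246) on the rack, and blue/orange decoys at (403,288), (438,268), (403,197), (437,226), which are excluded by colour. By size, (400,246) looks middle-sized, (367,246) large and (332,248) small. I'll check this in a crop.

```bash
python3 - <<'E'
from h import *
a=cv2.imread('pics/top0.png');b=cv2.imread('pics/side0.png')
r=lambda i,s:cv2.resize(i,s,interpolation=cv2.INTER_CUBIC)
A=r(a[215:275,305:425],(400,200));B=r(a[160:275,175:290],(400,400))
S=r(b[240:365,190:280],(400,555)) 
o=np.zeros((600,800,3),np.uint8);o[:200,:400]=A;o[200:600,:400]=B;o[:555,400:]=S
cv2.imwrite('pics/crop1.png',o)
E
```

```text
(no output)
```

View pics/crop1.png

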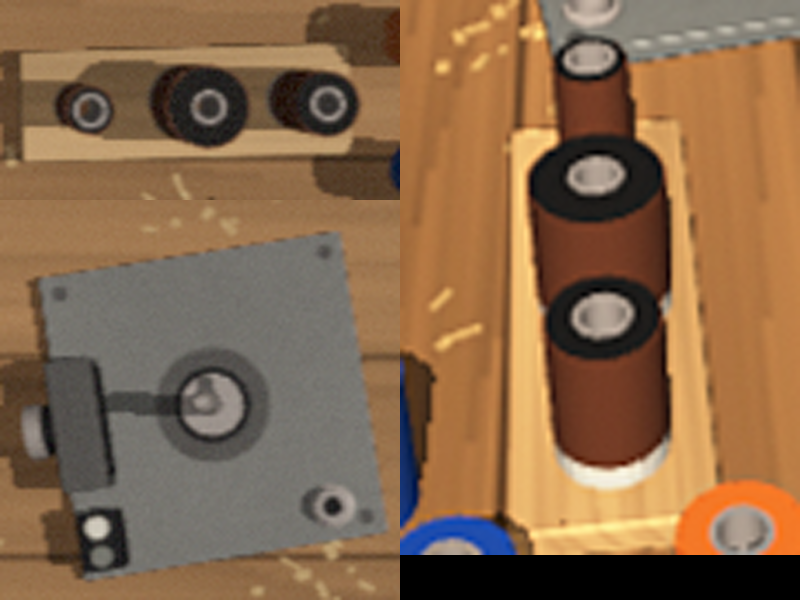

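The crop shows three brown drums. The middle-sized one is on the right peg, with its top centre at top-view pixel (403.4,245.9) and side-view pixel (235.7,311.1). The spindle tip is at top-view pixel (234.5,216.6) and the flange centre at (236,219). The visible face of the white drive plate has no notch.

```bash
python3 - <<'E'
from h import *
from scipy.optimize import least_squares
a=grab('top');b=grab('side')
print('drum',onz(a,403.4,245.9,.094),onz(b,235.7,311.1,.094))
print('large',onz(a,305+208*.3,215+107*.3,.094),'small',onz(a,305+90*.3,215+109*.3,.094))
print('tip',onz(a,234.5,216.6,.112),'flange',onz(a,236,219,.022))
p=[onz(a,175+x*.2875,160+(y-200)*.2875,.014) for x,y in[(38,280),(338,232),(386,532),(84,578)]]
print(np.round(p,3),np.mean(p,0)); 
e=p[0]-p[1];f=p[3]-p[2];print('yaw of +y',np.degrees([np.arctan2(e[1],e[0]),np.arctan2(f[1],f[0])])-90)
# rack/sander views
i=b['frame'][180:255,205:320][:,:,::-1]
cv2.imwrite('pics/sp.png',cv2.resize(i,(800,522),interpolation=cv2.INTER_CUBIC))
E
```

```text
drum [ 0.46708509 -0.32003843  0.094     ] [ 0.46899071 -0.32271512  0.094     ]
large [ 0.46412447 -0.22915112  0.094     ] small [ 0.4626719  -0.13998243  0.094     ]
tip [0.54028444 0.10332564 0.112     ] flange [0.536133   0.10776105 0.022     ]
[[ 0.634  0.245  0.014]
 [ 0.673  0.01   0.014]
 [ 0.437 -0.027  0.014]
 [ 0.402  0.207  0.014]] [0.53662102 0.10887283 0.014     ]
yaw of +y [9.22495599 8.57852198]
```

View pics/sp.png

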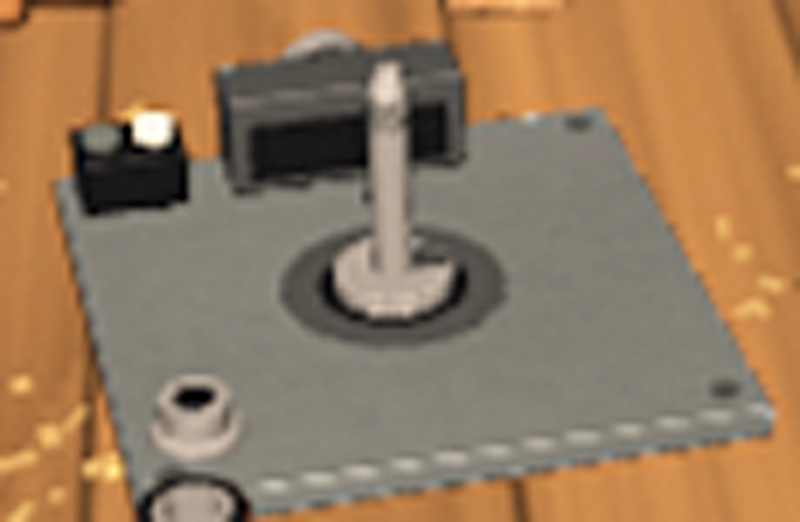

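The dark block on the flange at crop (430,245), behind and to the right of the shaft, is probably the dog, at roughly 30–50° world yaw. The shaft tip is at crop (388,65). Now I'll plan the hover.

```bash
cat >> h.py <<'E'
def plan(p,yaw):
    "tool-frame turn (deg) and shift (mm) to TCP p, pointing down, tool y at world yaw deg"
    s=telemetry.read_state(); M=R.from_rotvec(s['ee_rot']); y=np.radians(yaw)
    Y=np.array([np.cos(y),np.sin(y),0]);Z=np.array([0,0,-1.]);T=R.from_matrix(np.c_[np.cross(Y,Z),Y,Z])
    print('turn',np.degrees((M.inv()*T).as_rotvec()).round(2),'shift',(M.inv().apply(np.array(p)-s['position'])*1e3).round(1),
     't',s['t'],'pos',s['position'].round(4),'F',np.round(s['ft_force'],1),'grip',s['grip_width'],s['gripper_force'],'j6',s['joints'][5].round(2))
E
python3 - <<'E'
from h import *
b=grab('side')
print('tip',onz(b,260.8,189.3,.112),onz(b,261.35,220.7,.022))
plan([.468,-.3215,.345],0)
E
```

```text
tip [0.53959181 0.10690941 0.112     ] [0.53772936 0.09338186 0.022     ]
turn [-3.000e-02  1.000e-02  6.973e+01] shift [-550.4 -664.4   59.8] t 0.25 pos [0.1819 0.4925 0.4045] F [0.2 0.5 0.6] grip 0.08537128322172313 0.0 j6 1.42
```

```bash
python3 -m creep '[[0,0,69.7,-550,-664,60,1],[0,0,69.7,-550,-664,60,1],[0,0,69.7,-550,-664,60,1],[0,0,69.7,-550,-664,60,1],[0,0,69.7,-550,-664,60,1],[0,0,69.7,-550,-664,60,1],[0,0,69.7,-550,-664,60,1],[0,0,69.7,-550,-664,60,1]]'; python3 -c "
from h import *
plan([.468,-.3215,.345],0)"
```

```text
t: 0.92
position: [0.2902, 0.183, 0.382]
ee_rot: [1.951, 2.462, 0.001]
ft_force: [0.7, -0.1, -0.4]
grip_width: 0.0856
gripper_force: 0.0
turn [ 0.03 -0.   13.22] shift [-531.8   57.7   37. ] t 0.9167 pos [0.2902 0.183  0.382 ] F [ 0.7 -0.1 -0.4] grip 0.08561630634739031 0.0 j6 1.66
```

```bash
R='x'; python3 -m creep '[[0,0,13.2,-531,58,37,1],[0,0,13.2,-531,58,37,1],[0,0,13.2,-531,58,37,1],[0,0,13.2,-531,58,37,1],[0,0,13.2,-531,58,37,1],[0,0,13.2,-531,58,37,1],[0,0,13.2,-531,58,37,1],[0,0,13.2,-531,58,37,1]]'; python3 -c "
from h import *
plan([.468,-.3215,.345],0)"
```

```text
t: 1.58
position: [0.3981, -0.1157, 0.36]
ee_rot: [2.215, 2.227, 0.0]
ft_force: [1.0, 0.6, 0.7]
grip_width: 0.0854
gripper_force: 0.0
turn [0.03 0.01 0.31] shift [-206.2   68.8   15.1] t 1.5833 pos [ 0.3981 -0.1157  0.36  ] F [1.  0.6 0.7] grip 0.0854147598023 0.0 j6 1.09
```

```bash
python3 -m creep '[[0,0,0.3,-206,69,15,1],[0,0,0.3,-206,69,15,1],[0,0,0.3,-206,69,15,1],[0,0,0.3,-206,69,15,1],[0,0,0.3,-206,69,15,1],[0,0,0.3,-206,69,15,1],[0,0,0.3,-206,69,15,1],[0,0,0.3,-206,69,15,1]]'; python3 -c "
from h import *
plan([.468,-.3215,.345],0)
grab('side','hov.png')"
```

```text
t: 2.25
position: [0.4682, -0.319, 0.3446]
ee_rot: [-2.22, -2.221, -0.0]
ft_force: [-0.2, 0.3, 0.4]
grip_width: 0.0856
gripper_force: 0.0
turn [-0.05 -0.06  0.01] shift [-2.5 -0.2 -0.4] t 2.25 pos [ 0.4682 -0.319   0.3446] F [-0.2  0.3  0.4] grip 0.08561260227599317 0.0 j6 0.83
```

View pics/hov.png

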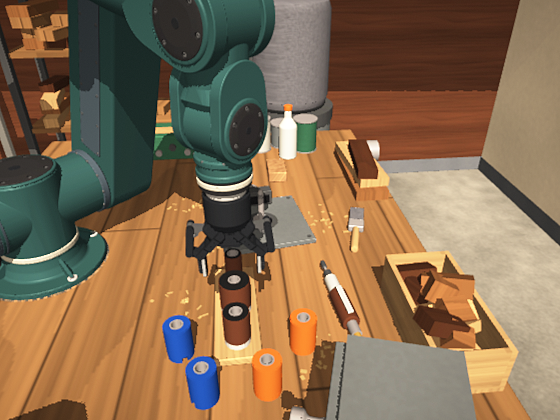

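The open fingers at (203,270) and (272,265) straddle the drum at (236,312). Descending.

```bash
python3 -m creep '[[0,0,0,-1,0,30,1],[0,0,0,-1,0,60,1],[0,0,0,-1,0,90,1],[0,0,0,-1,0,110,1],[0,0,0,-1,0,122,1],[0,0,0,-1,0,122,1],[0,0,0,-1,0,122,1]]'; python3 -m creep '[[0,0,0,0,0,0,0.45],[0,0,0,0,0,0,0.45],[0,0,0,0,0,0,0.45],[0,0,0,0,0,0,0.45],[0,0,0,0,0,0,0.45],[0,0,0,0,0,0,0.45]]' 40;  python3 -c "
from h import *
plan([.468,-.3215,.223],0)"
```

```text
t: 2.88
position: [0.4682, -0.3188, 0.2236]
ee_rot: [-2.219, -2.223, -0.0]
ft_force: [-0.0, -0.9, 0.4]
grip_width: 0.0854
gripper_force: 0.0
t: 3.38
position: [0.4685, -0.32, 0.2242]
ee_rot: [2.219, 2.221, 0.0]
ft_force: [-1.0, 1.5, 10.0]
grip_width: 0.0503
gripper_force: 40.5
turn [0.08 0.06 0.06] shift [-1.5 -0.5  1.2] t 3.3833 pos [ 0.4685 -0.32    0.2242] F [-1.   1.5 10. ] grip 0.05028943500811211 40.48157801327761 j6 0.83
```

```bash
python3 -m creep '[[0,0,0,0,0,-15,0.45],[0,0,0,0,0,-35,0.45],[0,0,0,0,0,-65,0.45],[0,0,0,0,0,-95,0.45],[0,0,-7,0,0,-130,0.45],[0,0,-14,0,0,-130,0.45],[0,0,-21,0,0,-130,0.45],[0,0,-28,0,0,-130,0.45]]'; python3 -m creep '[[0,0,-7,0,0,0,0.45],[0,0,-14,0,0,0,0.45],[0,0,-21,0,0,0,0.45],[0,0,-28,0,0,0,0.45],[0,0,-35,0,0,0,0.45],[0,0,-42,0,0,0,0.45],[0,0,-42,0,0,0,0.45]]';  python3 -c "
from h import *
plan([.468,-.3215,.355],0)
c=grab('side')
print(proj(c,[.4685,-.3205,.150]))
cv2.imwrite('pics/n1.png',cv2.resize(c['frame'][170:320,170:300,::-1],(520,600),interpolation=cv2.INTER_CUBIC))"
```

```text
t: 4.05
position: [0.4683, -0.3199, 0.354]
ee_rot: [1.608, 2.697, -0.0]
ft_force: [0.6, 0.1, -2.6]
grip_width: 0.05
gripper_force: 42.4
t: 4.63
position: [0.4683, -0.3199, 0.3534]
ee_rot: [0.535, 3.095, -0.0]
ft_force: [-0.3, -0.4, -1.6]
grip_width: 0.05
gripper_force: 42.3
turn [0.000e+00 2.000e-02 7.039e+01] shift [-0.3 -1.6 -1.6] t 4.6333 pos [ 0.4683 -0.3199  0.3534] F [-0.3 -0.4 -1.6] grip 0.04998644897451866 42.33363894454669 j6 -0.4
[233.57406056 287.09015958]
```

View pics/n1.png

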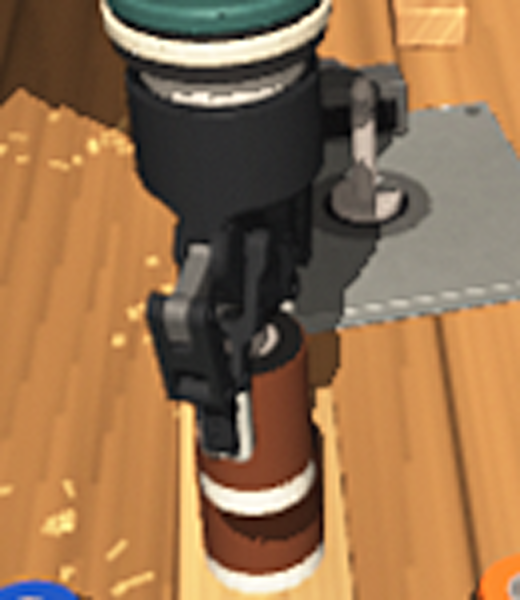

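The lifted drum's white drive-plate band, at crop (205–315,490), is whole, so the notch is on another side. I'll turn it the other way and sample the band by projection.

```bash
cat >> h.py <<'E'
def band(zu):
    c=grab('side');s=telemetry.read_state();p=s['position'];M=R.from_rotvec(s['ee_rot']).as_matrix()
    print('tool yaw',np.degrees(np.arctan2(M[1,1],M[0,1])).round(1),'t',s['t'])
    g=c['frame'].astype(int).min(2).astype(np.float32)
    for a in range(-170,0,10):
        w=[]
        for dz in range(-6,16,2):
            u=proj(c,[p[0]+.0255*np.cos(np.radians(a)),p[1]+.0255*np.sin(np.radians(a)),zu+dz/1e3])
            w.append(int(cv2.getRectSubPix(g,(1,1),tuple(map(float,u)))[0,0]))
        print(a,*w)
    return c
E
python3 -c "
from h import *
band(.148)"
python3 -m creep '[[0,0,7,0,0,0,0.45],[0,0,14,0,0,0,0.45],[0,0,21,0,0,0,0.45],[0,0,28,0,0,0,0.45],[0,0,35,0,0,0,0.45],[0,0,42,0,0,0,0.45],[0,0,49,0,0,0,0.45],[0,0,56,0,0,0,0.45]]'; python3 -m creep '[[0,0,7,0,0,0,0.45],[0,0,14,0,0,0,0.45],[0,0,21,0,0,0,0.45],[0,0,28,0,0,0,0.45],[0,0,35,0,0,0,0.45],[0,0,42,0,0,0,0.45],[0,0,49,0,0,0,0.45],[0,0,56,0,0,0,0.45]]';  python3 -c "
from h import *
band(.148)"
```

```text
tool yaw 69.8 t 4.7333
-170 55 62 67 67 61 54 49 51 44 43 47
-160 26 27 39 58 79 100 99 83 58 38 31
-150 22 19 31 77 118 136 144 159 141 95 44
-140 29 34 59 104 158 194 202 198 170 119 66
-130 27 31 70 149 211 215 213 215 193 124 48
-120 18 10 72 174 233 227 220 219 186 102 43
-110 19 14 79 177 229 239 236 235 207 113 35
-100 20 6 98 200 244 238 236 241 224 99 42
-90 20 4 110 212 247 237 237 243 217 77 34
-80 19 18 81 186 232 237 237 236 201 96 29
-70 18 19 108 202 238 229 229 238 209 80 31
-60 15 23 97 191 233 224 226 218 159 65 26
-50 13 21 106 196 231 221 215 207 151 84 40
-40 17 30 99 166 193 197 199 193 151 47 24
-30 21 50 95 136 160 170 171 148 92 46 26
-20 22 42 75 104 128 143 140 121 92 55 30
-10 29 54 79 97 105 101 86 54 30 23 21
t: 5.4
position: [0.4683, -0.3199, 0.3532]
ee_rot: [1.946, 2.466, -0.0]
ft_force: [-0.6, -0.1, -2.6]
grip_width: 0.0503
gripper_force: 42.3
t: 6.07
position: [0.4683, -0.3199, 0.3532]
ee_rot: [2.876, 1.264, 0.0]
ft_force: [0.1, 0.1, -1.9]
grip_width: 0.0499
gripper_force: 42.3
tool yaw -43.1 t 6.1167
-170 90 106 116 119 126 134 121 67 53 41 42
-160 39 66 110 141 146 147 141 126 92 50 36
-150 22 45 99 151 178 183 174 151 109 73 45
-140 29 62 118 172 202 206 208 190 123 60 31
-130 13 52 131 205 230 223 224 213 159 83 31
-120 15 33 103 194 239 228 230 218 152 69 31
-110 17 6 127 215 238 237 240 241 199 31 35
-100 18 27 122 213 245 236 236 240 203 68 30
-90 20 18 117 211 244 236 236 244 223 68 31
-80 18 18 123 218 238 236 238 234 190 68 34
-70 16 19 108 204 241 231 232 240 206 83 32
-60 17 23 92 187 232 223 226 220 168 93 43
-50 16 28 74 130 162 167 167 160 116 53 28
-40 20 20 19 20 14 39 93 141 136 67 32
-30 21 19 17 44 127 211 222 190 154 104 55
-20 18 23 54 96 116 127 127 108 75 41 20
-10 17 27 41 54 62 62 53 37 21 19 16
```

In tool-aligned terms, the notch is at about −37° world with the tool yaw at −43°, an offset of about +6°. Next I'll move over the spindle with the notch at the low end of the dog's range.

```bash
python3 -c "
from h import *
plan([.5405,.1057,.353],-54)"
```

```text
turn [ 1.000e-02 -0.000e+00  1.091e+01] shift [ 3.601e+02 -2.381e+02  2.000e-01] t 6.1167 pos [ 0.4683 -0.3199  0.3532] F [-0.5  0.2 -2.4] grip 0.04999379381988949 42.27083487727214 j6 1.58
```

```bash
python3 -m creep '[[0,0,2,20,-13,0,0.45],[0,0,4,50,-33,0,0.45],[0,0,6,82,-54,0,0.45],[0,0,8,114,-75,0,0.45],[0,0,10,146,-97,0,0.45],[0,0,11,178,-118,0,0.45],[0,0,11,210,-139,0,0.45],[0,0,11,242,-160,0,0.45]]';python3 -m creep '[[0,0,0,32,-21,0,0.45],[0,0,0,64,-42,0,0.45],[0,0,0,96,-63,0,0.45],[0,0,0,110,-74,0,0.45],[0,0,0,117,-78,0,0.45],[0,0,0,117,-78,0,0.45]]'; python3 -c "
from h import *
plan([.5405,.1057,.331],-54)"
```

```text
t: 6.78
position: [0.511, -0.0311, 0.3533]
ee_rot: [2.979, 0.997, 0.001]
ft_force: [0.5, -0.3, -1.7]
grip_width: 0.0499
gripper_force: 42.3
t: 7.28
position: [0.5578, 0.101, 0.3529]
ee_rot: [-2.978, -1.001, 0.0]
ft_force: [-0.6, 0.1, -2.6]
grip_width: 0.0501
gripper_force: 42.3
turn [-0.01  0.    1.15] shift [-10.9 -14.2  21.9] t 7.2833 pos [0.5578 0.101  0.3529] F [-0.6  0.1 -2.6] grip 0.050134845672656476 42.34589050349314 j6 2.53
```

```bash
python3 -m creep '[[0,0,1,-6,-7,8,0.45],[0,0,1,-11,-14,18,0.45],[0,0,1,-11,-14,18,0.45],[0,0,1,-11,-14,18,0.45],[0,0,1,-11,-14,18,0.45]]'; python3 -c "
from h import *
plan([.5405,.1057,.331],-54)
c=grab('side');print(proj(c,[.5395,.105,.112]),proj(c,[.5395,.105,.129]))
cv2.imwrite('pics/n2.png',cv2.resize(c['frame'][130:240,200:330,::-1],(709,600),interpolation=cv2.INTER_CUBIC))"
```

```text
t: 7.7
position: [0.5407, 0.1034, 0.3357]
ee_rot: [2.988, 0.97, 0.001]
ft_force: [0.1, 0.8, -2.1]
grip_width: 0.0496
gripper_force: 42.4
turn [ 0.03 -0.04 -0.01] shift [ 1.2 -2.   4.7] t 7.7 pos [0.5407 0.1034 0.3357] F [ 0.1  0.8 -2.1] grip 0.04960835805072417 42.36107726872433 j6 2.55
[260.80529967 189.64634391] [260.61733795 183.95586893]
```

View pics/n2.png

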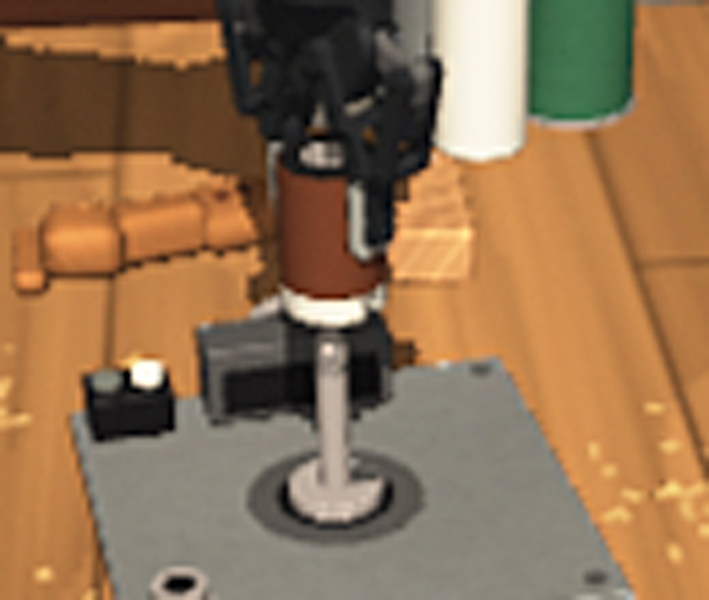

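The plate centre at crop x≈332 is in line with the spindle tip at (334,345). I'll correct by about 2 mm in y and lower slowly.

```bash
python3 -m creep '[[0,0,0,1,-2,5,0.45],[0,0,0,1,-2,10,0.45],[0,0,0,1,-2,14,0.45],[0,0,0,1,-2,18,0.45],[0,0,0,1,-2,20,0.45],[0,0,0,1,-2,22,0.45],[0,0,0,1,-2,22,0.45],[0,0,0,1,-2,22,0.45]]'; python3 -c "
from h import *
plan([.5405,.1057,.310],-54)"
```

```text
t: 8.42
position: [0.5399, 0.1065, 0.313]
ee_rot: [-2.987, -0.972, 0.0]
ft_force: [-0.2, -0.0, -2.2]
grip_width: 0.0497
gripper_force: 42.4
turn [-0.    0.01  0.05] shift [-0.  1.  3.] t 8.4167 pos [0.5399 0.1065 0.313 ] F [-0.2 -0.  -2.2] grip 0.04972366772968836 42.3627005412709 j6 2.56
```

```bash
python3 -m creep '[[0,0,0,0,0,2,0.45],[0,0,0,0,0,4,0.45],[0,0,0,0,0,6,0.45],[0,0,0,0,0,8,0.45],[0,0,0,0,0,10,0.45],[0,0,0,0,0,12,0.45],[0,0,0,0,0,14,0.45],[0,0,0,0,0,14,0.45]]'; python3 -c "
from h import *
plan([.5405,.1057,.310],-54);print(telemetry.read_state()['wrist_torque'])"
```

```text
t: 9.08
position: [0.5398, 0.1066, 0.2986]
ee_rot: [-2.987, -0.972, 0.001]
ft_force: [-2.1, 2.4, -4.4]
grip_width: 0.05
gripper_force: 42.4
turn [-0.04  0.03  0.05] shift [  0.1   1.1 -11.4] t 9.0833 pos [0.5398 0.1066 0.2986] F [-2.1  2.4 -4.4] grip 0.04999113191855881 42.44417888985481 j6 2.56
[0.71856874 0.38370775 0.022217  ]
```

```bash
python3 -m creep '[[0,0,0,0,-1,0,0.45],[0,0,0,0,-1,2,0.45],[0,0,0,0,-1,5,0.45],[0,0,0,0,-1,8,0.45],[0,0,0,0,-1,11,0.45],[0,0,0,0,-1,14,0.45],[0,0,0,0,-1,17,0.45],[0,0,0,0,-1,17,0.45]]'; python3 -c "
from h import *
plan([.5405,.1057,.310],-54);print(telemetry.read_state()['wrist_torque'])"
```

```text
t: 9.75
position: [0.5392, 0.1073, 0.2814]
ee_rot: [-2.987, -0.972, 0.001]
ft_force: [-0.8, 0.1, -2.1]
grip_width: 0.0499
gripper_force: 42.4
turn [-0.02  0.04  0.05] shift [  0.1   2.  -28.6] t 9.75 pos [0.5392 0.1073 0.2814] F [-0.8  0.1 -2.1] grip 0.04985421089012961 42.43192285881378 j6 2.56
[0.04171165 0.0118422  0.0005043 ]
```

```bash
python3 -m creep '[[0,0,0,0,0,3,0.45],[0,0,0,0,0,7,0.45],[0,0,0,0,0,11,0.45],[0,0,0,0,0,15,0.45],[0,0,0,0,0,19,0.45],[0,0,0,0,0,23,0.45],[0,0,0,0,0,26,0.45],[0,0,0,0,0,26,0.45]]'; python3 -c "
from h import *
plan([.5405,.1057,.310],-54);print(telemetry.read_state()['wrist_torque'])"
```

```text
t: 10.42
position: [0.5392, 0.1073, 0.2554]
ee_rot: [-2.987, -0.972, 0.001]
ft_force: [0.3, 0.2, -1.9]
grip_width: 0.0497
gripper_force: 42.4
turn [-0.03  0.04  0.05] shift [  0.1   2.  -54.6] t 10.4167 pos [0.5392 0.1073 0.2554] F [ 0.3  0.2 -1.9] grip 0.04971907059270961 42.44273474032525 j6 2.56
[ 0.02585935 -0.00707818 -0.00656038]
```

```bash
python3 -m creep '[[0,0,0,0,0,4,0.45],[0,0,0,0,0,8,0.45],[0,0,0,0,0,12,0.45],[0,0,0,0,0,15,0.45],[0,0,0,0,0,15,0.45]]'; python3 -m creep '[[0,0,0,0,0,0.6,0.45],[0,0,0,0,0,1.2,0.45],[0,0,0,0,0,1.8,0.45],[0,0,0,0,0,2.4,0.45],[0,0,0,0,0,3,0.45],[0,0,0,0,0,3.5,0.45],[0,0,0,0,0,3.5,0.45]]'
```

```text
t: 10.83
position: [0.5391, 0.1073, 0.2403]
ee_rot: [-2.987, -0.972, 0.002]
ft_force: [-0.5, 0.4, -2.2]
grip_width: 0.05
gripper_force: 42.5
t: 11.42
position: [0.5393, 0.1073, 0.2375]
ee_rot: [2.987, 0.972, -0.0]
ft_force: [0.2, -0.5, -2.3]
grip_width: 0.0499
gripper_force: 42.5
```

```bash
python3 -m creep '[[0,0,0,0,0,0.5,0.45],[0,0,0,0,0,0.5,0.45],[0,0,0,0,0,1,0.45],[0,0,0,0,0,1,0.45]]'; python3 -m creep '[[0,0,0,0,0,0.5,0.45],[0,0,0,0,0,0.5,0.45],[0,0,0,0,0,1,0.45],[0,0,0,0,0,1,0.45]]'
```

```text
t: 11.75
position: [0.5394, 0.1073, 0.2365]
ee_rot: [-2.987, -0.972, 0.0]
ft_force: [-0.7, -0.5, -2.2]
grip_width: 0.0497
gripper_force: 42.5
t: 12.08
position: [0.5393, 0.1073, 0.2361]
ee_rot: [2.987, 0.972, 0.001]
ft_force: [-3.9, 0.6, 9.6]
grip_width: 0.0498
gripper_force: 43.7
```

Contact with the dog at about 12 N. Sweeping counter-clockwise under this light pressure.

```bash
python3 -m creep '[[0,0,-3.5,0,0,0,0.45],[0,0,-7,0,0,0,0.45],[0,0,-10.5,0,0,0,0.45],[0,0,-14,0,0,0,0.45],[0,0,-17.5,0,0,0,0.45],[0,0,-21,0,0,0,0.45],[0,0,-24.5,0,0,0,0.45],[0,0,-28,0,0,0,0.45]]'; python3 -c "
from h import *
plan([.5393,.1073,.2363],0);print(telemetry.read_state()['wrist_torque'])"
```

```text
t: 12.75
position: [0.5395, 0.1074, 0.2361]
ee_rot: [2.661, 1.67, 0.002]
ft_force: [-2.0, 1.7, 7.6]
grip_width: 0.0499
gripper_force: 43.3
turn [  0.05  -0.04 -25.78] shift [-0.2 -0.1 -0.2] t 12.75 pos [0.5395 0.1074 0.2361] F [-2.   1.7  7.6] grip 0.04993608323237055 43.30057353945449 j6 2.07
[ 0.2039463   0.24111563 -0.15105763]
```

```bash
python3 -m creep '[[0,0,-3,0,0,0.2,0.45],[0,0,-6,0,0,0.2,0.45],[0,0,-9,0,0,0.2,0.45],[0,0,-12,0,0,0.2,0.45],[0,0,-15,0,0,0.2,0.45],[0,0,-18,0,0,0.2,0.45],[0,0,-20,0,0,0.2,0.45],[0,0,-20,0,0,0.2,0.45]]'; python3 -c "
from h import *
plan([.5393,.1073,.2363],0);print(telemetry.read_state()['wrist_torque'])"
```

```text
t: 13.42
position: [0.5393, 0.1075, 0.2358]
ee_rot: [-2.331, -2.106, -0.001]
ft_force: [-2.3, 2.6, 7.2]
grip_width: 0.0497
gripper_force: 43.3
turn [ 0.03 -0.05 -5.8 ] shift [-0.3 -0.  -0.5] t 13.4167 pos [0.5393 0.1075 0.2358] F [-2.3  2.6  7.2] grip 0.04968529427417853 43.31624898535665 j6 1.72
[ 0.37962381  0.46839095 -0.05341573]
```

```bash
python3 -m creep '[[0,0,-3,0,0,0.2,0.45],[0,0,-6,0,0,0.2,0.45],[0,0,-9,0,0,0.2,0.45],[0,0,-12,0,0,0.2,0.45],[0,0,-15,0,0,0.2,0.45],[0,0,-18,0,0,0.2,0.45],[0,0,-20,0,0,0.2,0.45],[0,0,-20,0,0,0.2,0.45]]'; python3 -c "
from h import *
plan([.5393,.1073,.2363],0);print(telemetry.read_state()['wrist_torque'])"
```

```text
t: 14.08
position: [0.5393, 0.1078, 0.2355]
ee_rot: [-1.929, -2.479, -0.003]
ft_force: [-5.8, 6.7, 9.1]
grip_width: 0.0498
gripper_force: 43.6
turn [ 0.04 -0.12 14.22] shift [-0.5 -0.1 -0.8] t 14.0833 pos [0.5393 0.1078 0.2355] F [-5.8  6.7  9.1] grip 0.04979366361233141 43.5864785121521 j6 1.37
[1.64078204 0.54193838 0.18926419]
```

```bash
python3 -m creep '[[0,0,0,0.7,-0.4,0,0.45],[0,0,-3,0.7,-0.4,0,0.45],[0,0,-6,0.7,-0.4,0,0.45],[0,0,-9,0.7,-0.4,0,0.45],[0,0,-9,0.7,-0.4,0,0.45]]'; python3 -c "
from h import *
plan([.5393,.1073,.2363],0);print(telemetry.read_state()['wrist_torque'])"
```

```text
t: 14.5
position: [0.5389, 0.1078, 0.2359]
ee_rot: [1.728, 2.622, 0.001]
ft_force: [-3.8, -1.3, 12.3]
grip_width: 0.0497
gripper_force: 43.8
turn [ 0.06  0.04 23.24] shift [-0.6  0.2 -0.4] t 14.5 pos [0.5389 0.1078 0.2359] F [-3.8 -1.3 12.3] grip 0.04969192396169549 43.75205090967938 j6 1.21
[-0.34479068  0.55940569 -0.08598574]
```

```bash
python3 -m creep '[[0,0,-3,0,0,0,0.45],[0,0,-6,0,0,0,0.45],[0,0,-9,0,0,0,0.45],[0,0,-12,0,0,0,0.45],[0,0,-12,0,0,0,0.45]]'; python3 -c "
from h import *
plan([.5393,.1073,.2363],0);print(telemetry.read_state()['wrist_torque'])"; python3 -m creep '[[0,0,-3,0,0,0,0.45],[0,0,-6,0,0,0,0.45],[0,0,-9,0,0,0,0.45],[0,0,-12,0,0,0,0.45],[0,0,-12,0,0,0,0.45]]'; python3 -c "
from h import *
plan([.5393,.1073,.2363],0);print(telemetry.read_state()['wrist_torque'])"
```

```text
t: 14.92
position: [0.5388, 0.1078, 0.236]
ee_rot: [1.444, 2.789, 0.0]
ft_force: [-4.1, -1.7, 14.1]
grip_width: 0.0501
gripper_force: 44.0
turn [ 0.05  0.04 35.24] shift [-0.7  0.1 -0.3] t 14.9167 pos [0.5388 0.1078 0.236 ] F [-4.1 -1.7 14.1] grip 0.05006128736772873 43.95810449612327 j6 1.01
[-0.39278479  0.78244952  0.01297409]
t: 15.33
position: [0.5387, 0.1078, 0.236]
ee_rot: [1.145, 2.924, -0.0]
ft_force: [-6.3, -0.7, 14.9]
grip_width: 0.0499
gripper_force: 44.0
turn [4.000e-02 4.000e-02 4.724e+01] shift [-0.8  0.  -0.3] t 15.3333 pos [0.5387 0.1078 0.236 ] F [-6.3 -0.7 14.9] grip 0.04988979972049754 44.04511087748688 j6 0.8
[-0.38575972  0.88621275 -0.02080429]
```

```bash
python3 -m creep '[[0,0,-3,0.3,-0.3,0,0.45],[0,0,-6,0.3,-0.3,0,0.45],[0,0,-9,0.3,-0.3,0,0.45],[0,0,-12,0.3,-0.3,0,0.45],[0,0,-12,0.3,-0.3,0,0.45]]'; python3 -c "
from h import *
plan([.5393,.1073,.2363],0);print(telemetry.read_state()['wrist_torque'])"; python3 -m creep '[[0,0,-3,0,0,0,0.45],[0,0,-6,0,0,0,0.45],[0,0,-9,0,0,0,0.45],[0,0,-12,0,0,0,0.45],[0,0,-12,0,0,0,0.45]]'; python3 -c "
from h import *
plan([.5393,.1073,.2363],0);print(telemetry.read_state()['wrist_torque'])
b=grab('side','s1.png')
i=b['frame'][130:250,205:325,::-1]
cv2.imwrite('pics/n3.png',cv2.resize(i,(600,600),interpolation=cv2.INTER_CUBIC))"
```

```text
t: 15.75
position: [0.5385, 0.1077, 0.2361]
ee_rot: [0.833, 3.028, -0.0]
ft_force: [-3.4, -2.7, 13.1]
grip_width: 0.0497
gripper_force: 43.9
turn [ 0.06  0.07 59.23] shift [-0.9  0.  -0.2] t 15.75 pos [0.5385 0.1077 0.2361] F [-3.4 -2.7 13.1] grip 0.04967877744379119 43.91569630941376 j6 0.59
[-0.39768862  0.6008163  -0.06967427]
t: 16.17
position: [0.5385, 0.1077, 0.2361]
ee_rot: [0.512, 3.098, -0.001]
ft_force: [-4.1, -3.3, 13.8]
grip_width: 0.0498
gripper_force: 44.0
turn [4.000e-02 8.000e-02 7.123e+01] shift [-0.9 -0.1 -0.2] t 16.1667 pos [0.5385 0.1077 0.2361] F [-4.1 -3.3 13.8] grip 0.049761417702113106 43.9542939432431 j6 0.38
[-0.53810979  0.6759735   0.02274062]
```

View pics/n3.png

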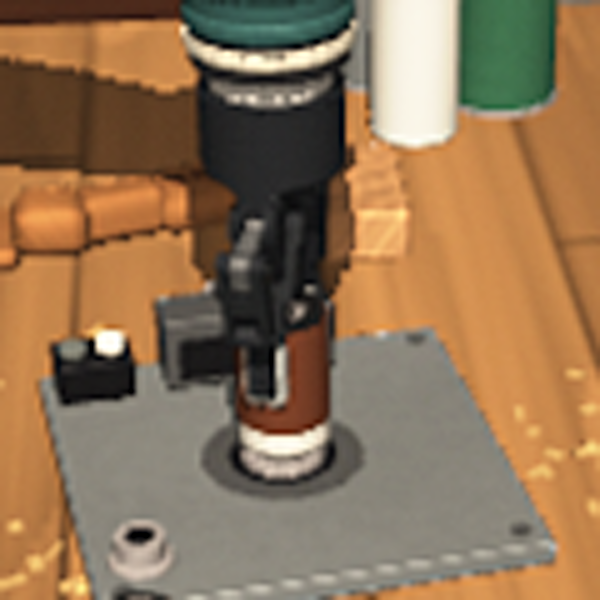

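The drum is still riding on the dog, with the flange gap visible at (285,465). The dip in z and the torque change near tool yaw 14° mark the notch, so I'll go back and pass that zone slowly.

```bash
python3 -m creep '[[0,0,7,0,0,-0.5,0.45],[0,0,14,0,0,-0.5,0.45],[0,0,21,0,0,-0.5,0.45],[0,0,28,0,0,-0.5,0.45],[0,0,35,0,0,-0.5,0.45],[0,0,42,0,0,-0.5,0.45],[0,0,43,0,0,-0.3,0.45],[0,0,43,0,0,0.1,0.45]]'; for k in 1; do python3 -m creep '[[0,0,2,0,0,0,0.45],[0,0,4,0,0,0,0.45],[0,0,4,0,0,0,0.45]]';python3 -m creep '[[0,0,2,0,0,0,0.45],[0,0,4,0,0,0,0.45],[0,0,4,0,0,0,0.45]]';python3 -m creep '[[0,0,2,0,0,0,0.45],[0,0,4,0,0,0,0.45],[0,0,4,0,0,0,0.45]]'; done; python3 -c "
from h import *
plan([.5393,.1073,.2363],0);print(telemetry.read_state()['wrist_torque'])"
```

```text
t: 16.88
position: [0.5387, 0.1082, 0.236]
ee_rot: [1.618, 2.692, 0.003]
ft_force: [-4.1, 3.3, 18.5]
grip_width: 0.0497
gripper_force: 44.2
t: 17.13
position: [0.5387, 0.1084, 0.236]
ee_rot: [1.712, 2.634, 0.004]
ft_force: [-1.5, 5.7, 12.3]
grip_width: 0.0498
gripper_force: 43.8
t: 17.38
position: [0.5388, 0.1083, 0.236]
ee_rot: [1.803, 2.572, 0.004]
ft_force: [-2.3, 5.0, 10.9]
grip_width: 0.0497
gripper_force: 43.7
t: 17.63
position: [0.5388, 0.1083, 0.2359]
ee_rot: [1.891, 2.508, 0.004]
ft_force: [-1.9, 4.6, 9.0]
grip_width: 0.0501
gripper_force: 43.6
turn [ 0.14 -0.08 15.95] shift [-1.1  0.2 -0.4] t 17.6333 pos [0.5388 0.1083 0.2359] F [-1.9  4.6  9. ] grip 0.0501342763791223 43.5698805085849 j6 1.34
[1.12021354 0.00781624 0.06607653]
```

```bash
python3 -m creep '[[0,0,0,0.5,0,0.2,0.45],[0,0,2,0.5,0,0.2,0.45],[0,0,2,0.5,0,0.2,0.45]]';python3 -m creep '[[0,0,1.5,0,0,0,0.45],[0,0,3,0,0,0,0.45],[0,0,3,0,0,0,0.45]]';python3 -m creep '[[0,0,1.5,0,0,0,0.45],[0,0,3,0,0,0,0.45],[0,0,3,0,0,0,0.45]]';python3 -m creep '[[0,0,1.5,0,0,0,0.45],[0,0,3,0,0,0,0.45],[0,0,3,0,0,0,0.45]]'; python3 -c "
from h import *
plan([.5393,.1073,.2363],0);print(telemetry.read_state()['wrist_torque'])"
```

```text
t: 17.88
position: [0.5387, 0.1087, 0.2358]
ee_rot: [1.934, 2.474, 0.004]
ft_force: [-1.7, 3.2, 11.7]
grip_width: 0.0497
gripper_force: 43.7
t: 18.13
position: [0.5388, 0.1087, 0.2358]
ee_rot: [1.998, 2.423, 0.004]
ft_force: [-0.0, 4.3, 10.6]
grip_width: 0.05
gripper_force: 43.6
t: 18.38
position: [0.5388, 0.1087, 0.2356]
ee_rot: [2.061, 2.37, 0.004]
ft_force: [-0.5, 2.7, 5.9]
grip_width: 0.0499
gripper_force: 43.3
t: 18.63
position: [0.5383, 0.1084, 0.2349]
ee_rot: [2.123, 2.316, 0.0]
ft_force: [0.0, 0.9, -2.7]
grip_width: 0.0498
gripper_force: 42.4
turn [ 0.02 -0.    4.99] shift [-1.2  0.9 -1.4] t 18.6333 pos [0.5383 0.1084 0.2349] F [ 0.   0.9 -2.7] grip 0.049794276805208246 42.430026778019965 j6 1.53
[-0.0131054  -0.02409622  0.01982926]
```

The load vanished (Fz −2.7 N) at tool yaw 5°: the notch is over the dog. Lowering gently.

```bash
python3 -m creep '[[0,0,1.5,0,0,0.5,0.45],[0,0,1.5,0,0,1,0.45],[0,0,1.5,0,0,1.5,0.45],[0,0,1.5,0,0,2,0.45],[0,0,1.5,0,0,2,0.45]]'; python3 -c "
from h import *
plan([.5393,.1073,.2363],0);print(telemetry.read_state()['wrist_torque'])"
```

```text
t: 19.05
position: [0.5382, 0.1083, 0.2327]
ee_rot: [-2.151, -2.29, 0.0]
ft_force: [0.6, -0.4, -2.2]
grip_width: 0.0498
gripper_force: 42.4
turn [-0.02 -0.    3.59] shift [-1.1  1.1 -3.6] t 19.05 pos [0.5382 0.1083 0.2327] F [ 0.6 -0.4 -2.2] grip 0.04978479070042934 42.427740940474905 j6 1.56
[ 0.00936032  0.00273864 -0.03238158]
```

```bash
python3 -m creep '[[0,0,0,0,0,1,0.45],[0,0,0,0,0,2,0.45],[0,0,0,0,0,3,0.45],[0,0,0,0,0,3.5,0.45],[0,0,0,0,0,3.5,0.45]]';python3 -m creep '[[0,0,0,0,0,0.3,0.45],[0,0,0,0,0,0.6,0.45],[0,0,0,0,0,0.6,0.45]]';python3 -m creep '[[0,0,0,0,0,0.3,0.45],[0,0,0,0,0,0.6,0.45],[0,0,0,0,0,0.6,0.45]]'
```

```text
t: 19.47
position: [0.5382, 0.1083, 0.2292]
ee_rot: [-2.151, -2.289, 0.0]
ft_force: [0.8, -0.4, -1.8]
grip_width: 0.0501
gripper_force: 42.4
t: 19.72
position: [0.5382, 0.1083, 0.2287]
ee_rot: [2.151, 2.289, 0.0]
ft_force: [-0.4, -0.1, -1.2]
grip_width: 0.0498
gripper_force: 42.4
t: 19.97
position: [0.5382, 0.1083, 0.2283]
ee_rot: [2.151, 2.289, 0.0]
ft_force: [-1.3, 0.1, 0.2]
grip_width: 0.0497
gripper_force: 42.7
```

Contact came exactly 8 mm below the riding height. I'll press lightly, then release.

```bash
python3 -m creep '[[0,0,0,0,0,0.3,0.45],[0,0,0,0,0,0.5,0.45],[0,0,0,0,0,0.5,0.45]]'; python3 -m creep '[[0,0,0,0,0,0,0.6],[0,0,0,0,0,0,0.8],[0,0,0,0,0,0,1],[0,0,0,0,0,0,1],[0,0,0,0,0,0,1],[0,0,0,0,0,0,1]]';python3 -m creep '[[0,0,0,0,0,-10,1],[0,0,0,0,0,-30,1],[0,0,0,0,0,-60,1],[0,0,0,0,0,-95,1],[0,0,0,0,0,-130,1],[0,0,0,0,0,-150,1],[0,0,0,0,0,-150,1]]'; python3 -c "
from h import *
b=grab('side')
i=b['frame'][130:250,205:325,::-1]
cv2.imwrite('pics/n4.png',cv2.resize(i,(600,600),interpolation=cv2.INTER_CUBIC))"
```

```text
t: 20.22
position: [0.5382, 0.1084, 0.2282]
ee_rot: [2.151, 2.289, 0.001]
ft_force: [-3.3, -0.3, 8.7]
grip_width: 0.05
gripper_force: 43.7
t: 20.72
position: [0.5383, 0.1083, 0.2276]
ee_rot: [-2.152, -2.289, 0.0]
ft_force: [-0.5, 0.3, 0.1]
grip_width: 0.0855
gripper_force: 0.0
t: 21.3
position: [0.5387, 0.1084, 0.3827]
ee_rot: [2.148, 2.286, 0.008]
ft_force: [0.4, 0.0, 0.3]
grip_width: 0.0856
gripper_force: 0.0
```

View pics/n4.png

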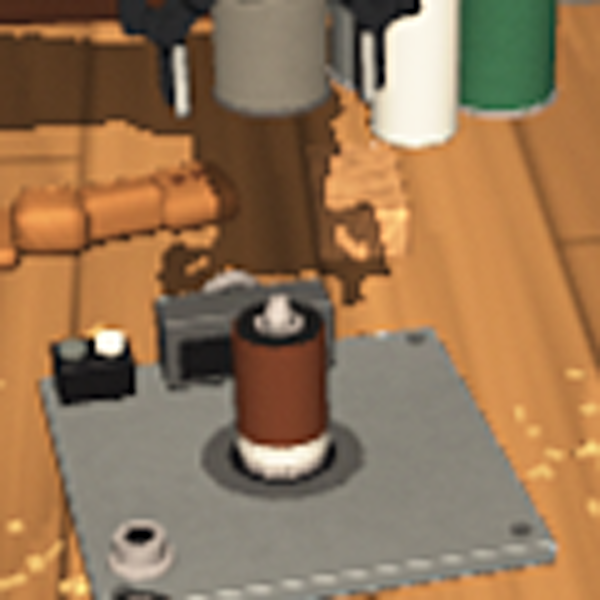

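The drum at (282,390) sits flat on the flange with no gap at (282,470). The spindle tip shows above it at (280,308), and the gripper is clear.

```bash
python3 -c "
from cell import finish_job
print(finish_job())"
```

```text
the job is handed in; nothing more can be done
None
```

The middle-sized drum is on the spindle with its notch over the dog, seated flat on the flange and released; the job was handed in just after 21 s of robot time, and no verdict came back.

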